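# Load the film carton into its sprung bench holder

## Task

Load the sealing-film carton lengthwise into the sloping bench holder: lay it on the lower part of the slope so that it presses the sprung gate flat, keep the gate held down with the carton while you push it up the slope under the hood, and leave it resting against the top stop with the gate sprung up behind it. Leave the slide box, the timer and the tape roll where they are.

Things in the scene. Friction and masses are not known exactly. Their poses are not given: they have to be found in the camera images.
- carton: The sealing-film carton: a printed cardboard box, 62 wide (its x) x 115 long (its y; the solid measures 116) x 62 high (its z), about 0.24 kg, rigid, loose, lying flat on the bench. Origin: centre of its underside, z up. Either end may go first. Grip it across its 62 mm width.
- holder: The bench holder, pale bare aluminium on a grey foot 205 x 98 mm, fixed to the bench. Origin: centre of the foot's underside, on the bench; its x points horizontally in the uphill direction, z up. Its roof is 125 mm above the bench at most.
- bed: The holder's sloping deck, rising 10 degrees to the top stop. Origin: on the deck surface, mid-width, at the foot of the stop's face; x points up the slope, parallel to the deck, y across, z square to the deck. Deck from x = -188 mm (open lower end, 14 mm above the bench) to 0 (stop). 72 mm wide inside, between guide rails 4 mm thick and 12 mm high (x = -188 to -32).
- gate (a joint): Angle of the sprung gate, a steel flap 40 mm wide, 34 long, 3 thick in a slot of the deck, hinged at its lower edge at bed x = -155 mm: 0 = sprung up (closed, leaning 35 degrees up the slope), 0.61 = pressed flush, 0.64 = its end. It yields only downward, at about 0.7 N (closed) to 1.8 N (flat) on its free edge, and can lift the end of a carton that is not held down.
- gate_tip (a point): Middle of the gate's free edge: at bed x = -127, z = 20 mm when closed, x = -121, z = 0 when pressed flat. The gate springs up by itself once the carton's lower end is past x = -121 mm, that is when the carton is within 5 mm of the stop.
- slidebox: Bystander: closed beige microscope-slide box, 75 x 98 x 35 mm high, loose; origin at the centre of its underside.
- timer: Bystander: white bench timer, 62 x 68 x 19 mm, loose; origin at the centre of its underside.
- tape: Bystander: roll of tape lying flat, 68 mm across, 19 mm high, loose; origin at the centre of its underside.
- hood_mouth (a point): Deck point under the mouth of the hood, at bed x = -32 mm, axes as the bed's. From here to the stop two cheeks (4 mm thick) and a roof (bed z = 68 to 72 mm) cover the deck: the carton goes in only by sliding up the deck. A carton laid with its origin at bed x = -100 mm is clear of the hood and covers the whole gate.
- home (a point): Deck point at bed x = -58 mm, axes as the bed's: a carton lying home against the stop has its origin here (y within 5 mm), its long axis along the bed's x.
Mind the look-alikes: they are no part of the job. What is shaped like the carton but black or pink is not meant.

How it is judged:
By the outcome, as a careful person would: the job done as asked, in the order asked, and still so for the second after the job is handed in, with the robot touching nothing.
It also fails if it takes over 38 s, if anything falls off the work surface, if the arm or the gripper's body presses on something with over 40 N, if the wrist force passes 120 N, or if a joint passes its speed limit or range.

## Robot

A 6-joint arm with a two-finger parallel gripper is mounted at the origin on a cart in front of the work surface, level with it; the furniture and walls round the work are solid. World frame = base frame: x ahead of the robot, y to its left, z up, the work surface at z = 0. Lengths are in mm, angles in rad, forces in N, time in s.
With the tool pointing down it reaches from about 300 to 875 mm from the base axis. Payload 6.4 kg.
Tool frame: the origin (TCP) lies between the finger pads; the fingertips stand 11 mm ahead of it and the grasp point (between the pads) lies 8 mm behind it; z points along the fingers, y is the line along which they close (so a half turn about z gives the same grasp; the last joint's range is limited). The gripper opens to 88 mm and grips with 3 to 60 N. Pads are 18 mm wide; open, the fingers measure 123 mm over their backs; the gripper's body (75 mm by 187 mm) begins 45 mm behind the grasp point.
Start: joints at [-1.436, 0.181, 1.607, -0, 1.354, -0.206], TCP at [192.205, -541.94, 249.714] pointing down, gripper open.
Joint ranges: [-2.99, 2.99], [-0.89, 2.07], [0.3, 2.58], [-1.14, 4.28], [0, 2.63], [-3.12, 3.12]. Speed limits (rad/s): [2.57, 2.57, 3.01, 3.14, 3.14, 3.14].

## Interface

Orientations are given as a 3x3 rotation matrix whose columns are the frame's x, y, z axes.
In Python, from cell import ctrl, vision, ticket gives the robot as it stands.
- The arm moves only by the tool arm_command, never from a script. Its argument "deltas" is a list of rows, each an object of numbers: "grip": the opening, from -1 (shut) to 1 (fully open), so that 0 is half open; "dx", "dy", "dz": the shift along the tool's x, y, z each as a share of 0.5 m, from -1 to 1; "rx", "ry", "rz": the turn, a rotation vector about the tool's x, y, z each as a share of 90 degrees, from -1 to 1. A call has 1 to 10 rows; each row shifts and turns the commanded pose from where the row before left it, along the tool's axes as they then stand; what a row does not reach is not made up. A row lasts 1/8 s, in which the tool goes at most 62.5 mm and 10.7 degrees, less where a joint would pass 70% of its speed; a pose out of reach is approached as far as the arm can. A call with a number of a shift or a turn outside -1 to 1 is refused whole. A call with a gripper value outside its range is refused whole. The fingers move at their own pace and stop on an object; the grip force is fixed at half the most. Time passes only in rows, so rows that do not move let the fingers close. It gives the time, the measured TCP pose, the force, the opening and the grip force at its end, in the units of the state.
- ctrl.state(): the state, without advancing time (a new reading comes with each control period).
- vision.grab_frame(name): name is "side" or "top"; returns (picture, depth): 400x640x3 uint8, red, green, blue; 400x640 float32, mm along the optical axis (not along the pixel's ray), 0 where there is no reading.
- vision.get_calibration(name): a dict with "fx", "fy", "cx", "cy" (pixels), "cam_to_world" (4x4, takes a point from camera to world coordinates). Camera axes: x right, y down, z forward; pixel columns grow to the right and rows downward; lengths in mm; the calibration is good to about 2 mm. A picture is of the moment at which its call begins. get_calibration takes no time and is no camera call.
- ticket.finish_job(): hands the job in; it is judged then, once.
Trained networks look in the newest picture that a camera, given by its name, has taken for a name from the list of things; names that differ only in an ending like _2 or _b are one class to them, and where a whole thing is asked for, a point or a joint stands for the part that bears it (a point fixed in the world has none). Each returns a list of dicts, best first, with "confidence" (0 to 1); they miss things now and then, are a little off and sometimes report something else, mostly with a low value. They report only what shows in the picture. A call takes as long as a camera call. They do not tell look-alikes from the thing itself.
- vision.search_frame(camera, target): "extent" ([left, top, right, bottom] in pixels, round what is visible of it).
- vision.spot_point(camera, target): "pixel" ([column, row] in pixels: a listed point, or the origin of a listed thing).
The state is a dict: "t": time; "q": joint angles; "joint_velocities": joint speeds; "joint_torque": joint torques, N m; "eef_pos": TCP position; "orientation": TCP orientation; "force": force on the tool from outside, world axes, zero at the start; "ft_torque": the same for the moment, N m; "grip_width": finger opening in mm; "gripper_force": force on a finger pad.
Only numpy, scipy, OpenCV 4.12 (cv2) and the standard library are available. Lean on these libraries where they do the work, as an engineer would, in place of code of your own. Each camera call takes 0.05 s, during which the arm holds its last target. There are 200 camera calls.

## Working session

There is one attempt and no reset: what is moved stays moved. The work goes in short steps, Python scripts to look and compute and a tool call to move; the robot and the scene stay as the last step left them, time stands still between calls to the robot, and variables do not carry over. Pictures are saved under pics/ and viewed, at most 10 in all, crops included, and the job is handed in when it is done.

Besides the shell and the picture viewer there is one more tool, called after "Request:" in YAML: its name, and indented under it one key for each argument. arm_command: Moves the arm, as the interface text tells. Its arguments: {"type":"object","properties":{"deltas":{"type":"array"}},"required":["deltas"]}

```bash
mkdir -p pics; cat > h.py <<'E'
import numpy as np, cv2
from cell import ctrl, vision, ticket
def w(cam,d,u,v):
    c=vision.get_calibration(cam);T=np.array(c["cam_to_world"])
    p=np.array([(u-c["cx"])/c["fx"]*d,(v-c["cy"])/c["fy"]*d,d+0*u,1+0*u]) if np.isscalar(u) else np.stack([(u-c["cx"])/c["fx"]*d,(v-c["cy"])/c["fy"]*d,d,np.ones_like(d)])
    return (T@p)[:3]
def cloud(cam,d):
    v,u=np.mgrid[0:d.shape[0],0:d.shape[1]].astype(float)
    P=w(cam,d.ravel().astype(float),u.ravel(),v.ravel())
    return P.reshape(3,*d.shape).transpose(1,2,0)
E
python3 - <<'E'
from h import *
for c in("top","side"):
    im,d=vision.grab_frame(c); cv2.imwrite(f"pics/{c}0.png",im[:,:,::-1]); np.savez(f"{c}0.npz",im=im,d=d)
    print(c,np.round(vision.get_calibration(c)["cam_to_world"],2).tolist())
    for n in("carton","holder","slidebox","timer","tape"):
        print(n,[(np.round(r["extent"]).tolist(),round(r["confidence"],2)) for r in vision.search_frame(c,n)][:4])
    for n in("carton","hood_mouth","home","gate_tip","bed"):
        print(n,[(np.round(r["pixel"]).tolist(),round(r["confidence"],2)) for r in vision.spot_point(c,n)][:3])
print(ctrl.state()["t"])
E
```

```text
top [[0.02, -0.99, 0.13, 418.46], [-1.0, -0.02, -0.01, -39.32], [0.01, -0.13, -0.99, 1024.8], [0.0, 0.0, 0.0, 1.0]]
carton [([227.0, 248.0, 277.0, 284.0], 0.77), ([163.0, 200.0, 215.0, 250.0], 0.74), ([332.0, 232.0, 378.0, 284.0], 0.72)]
holder [([274.0, 148.0, 324.0, 233.0], 0.65)]
slidebox [([375.0, 190.0, 419.0, 231.0], 0.65)]
timer [([416.0, 136.0, 443.0, 158.0], 0.83)]
tape [([174.0, 120.0, 197.0, 143.0], 0.55)]
carton [([194.0, 226.0], 0.82), ([258.0, 266.0], 0.73)]
hood_mouth [([301.0, 167.0], 0.76), ([308.0, 157.0], 0.51), ([302.0, 178.0], 0.19)]
home [([302.0, 177.0], 0.67), ([194.0, 226.0], 0.4)]
gate_tip [([292.0, 201.0], 0.55)]
bed [([306.0, 157.0], 0.96)]
side [[-1.0, -0.04, 0.08, 440.16], [-0.09, 0.59, -0.81, 1232.83], [-0.02, -0.81, -0.59, 1004.96], [0.0, 0.0, 0.0, 1.0]]
carton [([359.0, 187.0, 397.0, 222.0], 0.92), ([370.0, 239.0, 402.0, 278.0], 0.82), ([322.0, 275.0, 345.0, 292.0], 0.7)]
holder [([282.0, 198.0, 355.0, 254.0], 0.76), ([326.0, 175.0, 353.0, 203.0], 0.73)]
slidebox [([324.0, 172.0, 354.0, 202.0], 0.65)]
timer [([283.0, 164.0, 304.0, 180.0], 0.73)]
tape []
carton [([378.0, 209.0], 0.83), ([386.0, 266.0], 0.8)]
hood_mouth [([300.0, 221.0], 0.9)]
home [([306.0, 222.0], 0.85)]
gate_tip [([302.0, 224.0], 0.62), ([329.0, 225.0], 0.39), ([292.0, 171.0], 0.33)]
bed [([292.0, 217.0], 0.85)]
1.1
```

View pics/top0.png

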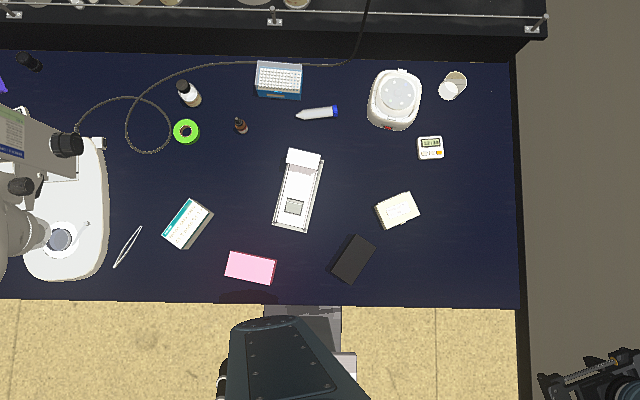

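View pics/side0.png

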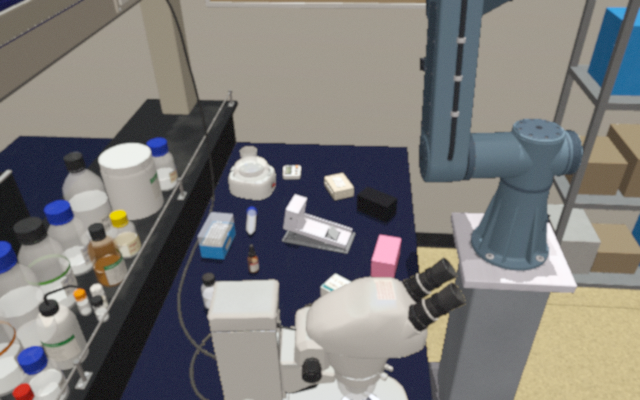

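The top view shows the real carton (white/teal) at (188,223). The look-alikes are pink (250,267) and black (352,259). The holder's open end is at (290,228) and its hood at (303,157). The side view agrees, with the hood at (296,210), and the microscope hides most of the carton. Next I'll measure both from depth.

```bash
python3 - <<'E'
from h import *
f=np.load("top0.npz");im=f["im"];d=f["d"];P=cloud("top",d)
def rect(m):
    q=P[m][:,:2].astype(np.float32);r=cv2.minAreaRect(q);return np.round(r[0],1),np.round(r[1],1),round(r[2],1)
def box(x0,y0,x1,y1):
    m=np.zeros(d.shape,bool);m[y0:y1,x0:x1]=1;return m
Z=P[...,2]
print("bench",np.median(Z[box(230,170,265,230)]))
b=box(155,190,222,258);m=b&(Z>52)&(Z<75);print("carton",m.sum(),np.median(Z[m]),rect(m))
b=box(262,140,335,240)
m=b&(Z>100);print("roof",m.sum(),rect(m),np.median(Z[m]), P[m].mean(0))
m=b&(Z>6);print("holder",m.sum(),rect(m))
print(cv2.boxPoints(cv2.minAreaRect(P[m][:,:2].astype(np.float32))))
for v in range(146,236,4):
    print(v,[int(Z[v,u]) for u in range(270,330,3)])
for n,bb in(("mic",(0,100,110,285)),("black",(325,230,380,290)),("pink",(220,245,282,290)),("slide",(370,185,425,235))):
    m=box(*bb)&(Z>15);print(n,P[m].min(0).round(),P[m].max(0).round())
E
python3 -c "
import cv2
i=cv2.imread('pics/top0.png')[130:260,150:340];cv2.imwrite('pics/crop0.png',cv2.resize(i,None,fx=4,fy=4,interpolation=cv2.INTER_CUBIC))"
```

```text
bench 0.2842259564639562
carton 1196 62.328498206495794 (array([473.2, 281.3]), array([ 63.5, 114.9]), 56.1)
roof 542 (array([539. ,  -5.9]), array([ 82.2, 236.4]), 86.3) 116.3227834679193 [623.31107843 -13.23992318 159.67620746]
holder 2675 (array([ 5.789e+02, -3.000e-01]), array([175.6, 279.8]), 71.5)
[[ 418.45514   -39.316402]
 [ 683.8221   -127.89453 ]
 [ 739.4067     38.628613]
 [ 474.03973   127.20674 ]]
146 [0, -2, 0, 2, -2, 0, 1, 3, 1, 0, -2, 0, 1, 0, 0, -1, 3, 0, 1, 2]
150 [1, 0, 1, 1, 1, 0, 118, 1024, 118, 118, 119, 0, -2, -1, 1, 0, 3, 2, 3, 2]
154 [1, 3, 1, -1, -1, 1, 114, 116, 115, 115, 118, 118, 114, 112, 118, 120, 117, 0, 0, -1]
158 [-2, -1, 2, 2, 1, 0, 115, 116, 114, 117, 114, 114, 114, 119, 115, 116, 118, 0, 0, 2]
162 [1, 0, 0, 1, 1, 0, 113, 110, 113, 115, 114, 116, 115, 116, 115, 118, 114, 10, 0, 3]
166 [0, 0, -2, 1, 0, 0, 52, 42, 41, 42, 39, 114, 113, 116, 114, 112, 91, 5, 1, 0]
170 [-1, 1, 0, 0, 0, 3, 37, 37, 39, 41, 42, 35, 41, 44, 41, 39, 5, 5, 0, 3]
174 [1, 0, 2, 1, -1, 6, 35, 38, 37, 35, 40, 39, 40, 37, 44, 38, 4, -1, 3, 2]
178 [-2, 2, -1, 0, 1, 48, 37, 35, 32,
[... 561 characters left out ...]
1, 0, 0]
210 [0, 0, 6, 18, 20, 22, 24, 27, 29, 30, 32, 21, 21, 5, 0, 3, 1, 4, -1, -2]
214 [0, -1, 28, 17, 17, 20, 19, 20, 14, 17, 19, 20, 34, 2, -1, 3, 0, 0, 0, -3]
218 [1, 8, 27, 14, 17, 14, 18, 16, 20, 19, 17, 20, 27, 6, 0, 0, 1, 1, 0, 2]
222 [0, 9, 5, 13, 17, 15, 17, 12, 19, 18, 21, 20, 7, 4, -4, 0, -1, 3, -2, 0]
226 [-1, 0, 1, 5, 7, 6, 5, 5, 7, 13, 13, 27, 7, -1, 2, 0, -3, 0, 0, 2]
230 [1, 1, -2, 0, -2, 0, -1, 0, 6, 8, 9, 9, 7, 0, -1, 3, 4, 0, 0, 1]
234 [2, -2, 1, 2, 2, 0, 0, 0, 0, 1, 1, -2, 0, 0, 1, 2, 0, 0, 1, -2]
mic [320. -39.  15.] [ 784.  778. 1025.]
black [ 330. -199.   16.] [ 457.  -39. 1025.]
pink [327. -39.  15.] [ 418.  176. 1025.]
slide [ 418. -317.   15.] [ 572.  -39. 1025.]
```

View pics/crop0.png

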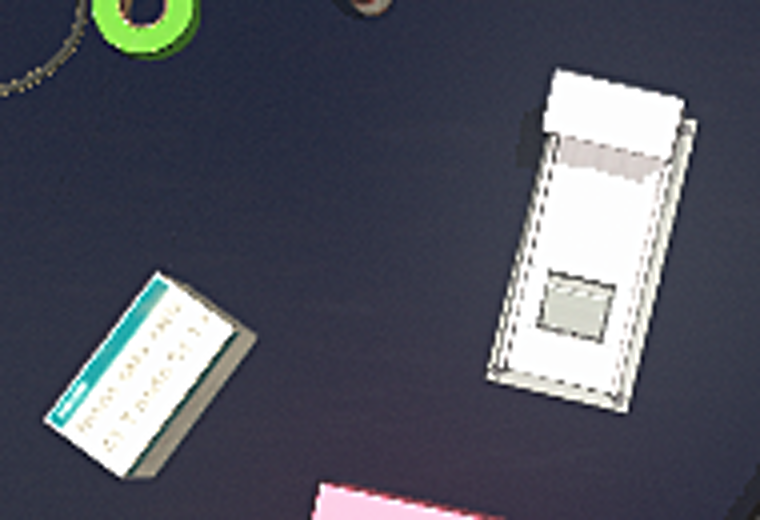

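The crop shows the holder clearly: gate at crop (580,305), uphill toward the hood, rails intact and the carton standing free. I'll refine the poses with invalid depth masked out.

```bash
python3 - <<'E'
from h import *
for c in("top","side"):
    f=np.load(f"{c}0.npz");d=f["d"];P=cloud(c,d);Z=P[...,2];X=P[...,0];Y=P[...,1]
    ok=(d>0)
    def rect(m):
        q=P[m][:,:2].astype(np.float32);r=cv2.minAreaRect(q);return m.sum(),np.round(r[0],1),np.round(r[1],1),round(r[2],1),P[m].mean(0).round(1)
    R=ok&(X>430)&(X<700)&(Y>-80)&(Y<90)
    print(c,"bench",np.median(Z[ok&(X>450)&(X<650)&(Y>80)&(Y<180)]))
    print("roof",rect(R&(Z>100)&(Z<140)))
    print("foot",rect(R&(Z>4)&(Z<140)))
    m=R&(Z>3.5)&(Z<9.5);print("foot low",rect(m))
    # rails/deck: points above 11, below 70
    m=R&(Z>11)&(Z<62);print("deck",rect(m))
    q=P[m]; # robust plane
    A=np.c_[q[:,:2],np.ones(len(q))];wt=np.ones(len(q),bool)
    for _ in range(15):
        s=np.linalg.lstsq(A[wt],q[wt,2],rcond=None)[0];wt=abs(A@s-q[:,2])<3
    print("plane",s,wt.sum(),"yaw",np.degrees(np.arctan2(s[1],s[0])),"slope",np.degrees(np.arctan(np.hypot(*s[:2]))))
    C=ok&(X>390)&(X<560)&(Y>200)&(Y<370)&(Z>50)&(Z<75);
    if C.sum()>5: print("carton",rect(C),np.median(Z[C]))
E
```

```text
top bench 0.2997878797411886
roof (np.int64(516), array([634.1, -11.6]), array([79.9, 37.7]), 77.8, array([633.6, -11.9, 116.1]))
foot (np.int64(2932), array([565.2,   4.9]), array([167.6, 269.7]), 89.6, array([565.4,   1.7,  40.7]))
foot low (np.int64(692), array([565.2,   4.9]), array([167.7, 269.7]), 89.6, array([544.2,   2.1,   5.9]))
deck (np.int64(1773), array([566.9,   3.6]), array([ 88.6, 193.6]), 77.4, array([554.7,   6.1,  30.8]))
plane [ 1.73531291e-01 -3.90558595e-02 -6.74587987e+01] 1287 yaw -12.683940629479675 slope 10.085834280456043
carton (np.int64(1210), array([473.1, 281.1]), array([ 63.9, 114.9]), 56.1, array([472.3, 280. ,  62.1])) 62.31469327452032
side bench -0.6850056342310609
roof (np.int64(266), array([632.4,  -9.4]), array([90.5, 39.6]), 78.2, array([634.1,  -2.4, 113.3]))
foot (np.int64(2070), array([569.1,   7.9]), array([256. , 158.7]), 1.3, array([578.5,  10.9,  40.6]))
foot low (np.int64(473), array([569.1,   8. ]), array([256.2, 158.6]), 1.5, array([565.1,  32. ,   5.8]))
deck (np.int64(1208), array([569.3,   4.3]), array([ 89.1, 191.4]), 77.4, array([563.5,   5.6,  32.2]))
plane [ 1.67732264e-01 -1.83630892e-02 -6.45532092e+01] 575 yaw -6.247778536929652 slope 9.577556769485428
carton (np.int64(282), array([499.8, 264.8]), array([65.4, 50. ]), 55.0, array([503.5, 262.5,  61. ])) 61.41790383577978
```

```bash
cat >> h.py <<'E'
from scipy.spatial.transform import Rotation as Ro
def down(yaw,tilt=0,flip=0):  # tool x along heading (flip: opposite); tilt = slope in deg
    c,s=np.cos(np.radians(yaw)),np.sin(np.radians(yaw));t=np.radians(tilt)
    x=np.array([c*np.cos(t),s*np.cos(t),np.sin(t)]);z=-np.array([-c*np.sin(t),-s*np.sin(t),np.cos(t)])
    if flip:x=-x
    return np.c_[x,np.cross(z,x),z]
def delta(p,R,st=None):
    st=st or ctrl.state();R0=np.array(st["orientation"]);
    dp=R0.T@(np.array(p)-st["eef_pos"]);rv=Ro.from_matrix(R0.T@R).as_rotvec()
    return "shift mm(tool)",dp.round(1),"rot deg(tool)",np.degrees(rv).round(2)
YH=-12.5;H=down(YH,10);ORG=np.array([659.8,-17.3,46.8])   # bed origin
def bed(x,y,z): # tool axes: x up slope, y_bed=-tool y, z_bed=-tool z
    return ORG+H@np.array([x,-y,-z])
E
python3 - <<'E'
from h import *
s=ctrl.state();print(np.round(s["orientation"],3).tolist(),s["q"],s["t"])
for fl in(0,1):print(fl,delta([456.5,292.3,150],down(-33.9,0,fl)))
f=np.load("top0.npz");d=f["d"];P=cloud("top",d);m=(d>0)&(P[...,2]>45)&(P[...,0]>330)&(P[...,0]<680)&(P[...,1]>150)&(P[...,1]<520)
q=P[m];q=q[np.hypot(q[:,0]-473,q[:,1]-281)>75]
print(len(q),q.min(0),q.max(0)) if len(q) else 0
print(bed(-100-20,0,30).round(1))
E
```

```text
[[0.942, 0.334, 0.0], [0.334, -0.942, 0.0], [0.0, -0.0, -1.0]] [-1.43628278e+00  1.80792355e-01  1.60700532e+00  1.75013207e-05
  1.35381269e+00 -2.06283386e-01] 1.1
0 ('shift mm(tool)', array([ 527.9, -697.9,   99.7]), 'rot deg(tool)', array([-0.  , -0.  , 53.43]))
1 ('shift mm(tool)', array([ 527.9, -697.9,   99.7]), 'rot deg(tool)', array([   0.  ,   -0.  , -126.57]))
221 [343.24341676 150.03400354  48.36482836] [406.69730615 175.97506878  68.04828964]
[539.3   9.4  55.5]
```

Request:
arm_command:
  deltas:
    - {"dx":0.0704,"dy":-0.0931,"grip":1}
    - {"dx":0.0704,"dy":-0.0931,"grip":1}
    - {"dx":0.0704,"dy":-0.0931,"grip":1}
    - {"dx":0.0704,"dy":-0.0931,"grip":1}
    - {"dx":0.0704,"dy":-0.0931,"grip":1}
    - {"dx":0.0704,"dy":-0.0931,"grip":1}
    - {"dx":0.0704,"dy":-0.0931,"grip":1}
    - {"dx":0.0704,"dy":-0.0931,"grip":1}
    - {"dx":0.0704,"dy":-0.0931,"grip":1}
    - {"dx":0.0704,"dy":-0.0931,"grip":1}

```text
schema error: expected keys grip, dx, dy, dz, rx, ry, rz
```

Request:
arm_command:
  deltas:
    - {"dx":0.0704,"dy":-0.0931,"grip":1}
    - {"dx":0.0704,"dy":-0.0931,"grip":1}
    - {"dx":0.0704,"dy":-0.0931,"grip":1}
    - {"dx":0.0704,"dy":-0.0931,"grip":1}
    - {"dx":0.0704,"dy":-0.0931,"grip":1}
    - {"rz":-0.1172,"grip":1}
    - {"rz":-0.1172,"grip":1}
    - {"rz":-0.1172,"grip":1}
    - {"rz":-0.1172,"grip":1}
    - {"rz":-0.1172,"grip":1}

```text
schema error: expected keys grip, dx, dy, dz, rx, ry, rz
```

Request:
arm_command:
  deltas:
    - {"rz":-0.1172,"grip":1}
    - {"rz":-0.1172,"grip":1}
    - {"rz":-0.1172,"grip":1}
    - {"rz":-0.1172,"grip":1}
    - {"rz":-0.1172,"grip":1}
    - {"rz":-0.1172,"grip":1}
    - {"rz":-0.1172,"grip":1}
    - {"grip":1}

```text
schema error: expected keys grip, dx, dy, dz, rx, ry, rz
```

```bash
python3 - <<'E'
from h import *
s=ctrl.state();print(s["t"],s["q"],s["eef_pos"],s["grip_width"]);print(delta([456.5,292.3,30],down(-33.9,0,1)))
E
```

```text
1.1 [-1.43628278e+00  1.80792355e-01  1.60700532e+00  1.75013207e-05
  1.35381269e+00 -2.06283386e-01] [ 192.21875429 -541.92963151  249.71618581] 87.7955000385998
('shift mm(tool)', array([ 527.9, -697.9,  219.7]), 'rot deg(tool)', array([   0.  ,   -0.  , -126.57]))
```

All seven keys are needed in each row.

Request:
arm_command:
  deltas:
    - {"grip":1,"dx":0.0704,"dy":-0.0931,"dz":0,"rx":0,"ry":0,"rz":0}
    - {"grip":1,"dx":0.0704,"dy":-0.0931,"dz":0,"rx":0,"ry":0,"rz":0}
    - {"grip":1,"dx":0.0704,"dy":-0.0931,"dz":0,"rx":0,"ry":0,"rz":0}
    - {"grip":1,"dx":0.0704,"dy":-0.0931,"dz":0,"rx":0,"ry":0,"rz":0}
    - {"grip":1,"dx":0.0704,"dy":-0.0931,"dz":0,"rx":0,"ry":0,"rz":0}
    - {"grip":1,"dx":0.0704,"dy":-0.0931,"dz":0,"rx":0,"ry":0,"rz":0}
    - {"grip":1,"dx":0.0704,"dy":-0.0931,"dz":0,"rx":0,"ry":0,"rz":0}
    - {"grip":1,"dx":0.0704,"dy":-0.0931,"dz":0,"rx":0,"ry":0,"rz":0}
    - {"grip":1,"dx":0.0704,"dy":-0.0931,"dz":0,"rx":0,"ry":0,"rz":0}
    - {"grip":1,"dx":0.0704,"dy":-0.0931,"dz":0,"rx":0,"ry":0,"rz":0}

```text
t: 2.35
eef_pos: [368.8, 16.3, 250.3]
orientation: [[0.943, 0.334, 0.002], [0.334, -0.943, -0.001], [0.002, 0.001, -1.0]]
force: [1.0, -0.8, 0.2]
grip_width: 88.2
gripper_force: 0.0
```

Request:
arm_command:
  deltas:
    - {"grip":1,"dx":0.0704,"dy":-0.0931,"dz":0,"rx":0,"ry":0,"rz":0}
    - {"grip":1,"dx":0.0704,"dy":-0.0931,"dz":0,"rx":0,"ry":0,"rz":0}
    - {"grip":1,"dx":0.0704,"dy":-0.0931,"dz":0,"rx":0,"ry":0,"rz":0}
    - {"grip":1,"dx":0.0704,"dy":-0.0931,"dz":0,"rx":0,"ry":0,"rz":0}
    - {"grip":1,"dx":0.0704,"dy":-0.0931,"dz":0,"rx":0,"ry":0,"rz":0}
    - {"grip":1,"dx":0,"dy":0,"dz":0,"rx":0,"ry":0,"rz":-0.1172}
    - {"grip":1,"dx":0,"dy":0,"dz":0,"rx":0,"ry":0,"rz":-0.1172}
    - {"grip":1,"dx":0,"dy":0,"dz":0,"rx":0,"ry":0,"rz":-0.1172}
    - {"grip":1,"dx":0,"dy":0,"dz":0,"rx":0,"ry":0,"rz":-0.1172}
    - {"grip":1,"dx":0,"dy":0,"dz":0,"rx":0,"ry":0,"rz":-0.1172}

```text
t: 3.6
eef_pos: [456.4, 292.7, 249.7]
orientation: [[0.299, 0.954, 0.0], [0.954, -0.299, 0.0], [0.0, 0.0, -1.0]]
force: [0.3, -0.8, -0.2]
grip_width: 88.0
gripper_force: 0.0
```

Request:
arm_command:
  deltas:
    - {"grip":1,"dx":0,"dy":0,"dz":0,"rx":0,"ry":0,"rz":-0.1172}
    - {"grip":1,"dx":0,"dy":0,"dz":0,"rx":0,"ry":0,"rz":-0.1172}
    - {"grip":1,"dx":0,"dy":0,"dz":0,"rx":0,"ry":0,"rz":-0.1172}
    - {"grip":1,"dx":0,"dy":0,"dz":0,"rx":0,"ry":0,"rz":-0.1172}
    - {"grip":1,"dx":0,"dy":0,"dz":0,"rx":0,"ry":0,"rz":-0.1172}
    - {"grip":1,"dx":0,"dy":0,"dz":0,"rx":0,"ry":0,"rz":-0.1172}
    - {"grip":1,"dx":0,"dy":0,"dz":0,"rx":0,"ry":0,"rz":-0.1172}
    - {"grip":1,"dx":0,"dy":0,"dz":0,"rx":0,"ry":0,"rz":0}

```text
t: 4.6
eef_pos: [456.5, 292.6, 249.8]
orientation: [[-0.829, 0.559, 0.0], [0.559, 0.829, 0.0], [-0.0, 0.0, -1.0]]
force: [0.1, 0.2, 0.8]
grip_width: 87.9
gripper_force: 0.0
```

```bash
python3 - <<'E'
from h import *
s=ctrl.state();print(s["t"],s["q"],s["eef_pos"],s["grip_width"]);print(delta([456.5,292.3,30],down(-33.9,0,1)))
E
```

```text
4.6 [ 3.51071982e-01  1.07607637e-01  1.68962793e+00 -5.19569127e-06
  1.34428576e+00 -6.26445543e-01] [456.46093245 292.62635729 249.76411758] 87.85083669652387
('shift mm(tool)', array([-2.000e-01, -3.000e-01,  2.198e+02]), 'rot deg(tool)', array([ 0.  ,  0.  , -0.09]))
```

Request:
arm_command:
  deltas:
    - {"grip":1,"dx":0,"dy":0,"dz":0.1,"rx":0,"ry":0,"rz":0}
    - {"grip":1,"dx":0,"dy":0,"dz":0.1,"rx":0,"ry":0,"rz":0}
    - {"grip":1,"dx":0,"dy":0,"dz":0.1,"rx":0,"ry":0,"rz":0}
    - {"grip":1,"dx":0,"dy":0,"dz":0.06,"rx":0,"ry":0,"rz":0}
    - {"grip":1,"dx":0,"dy":0,"dz":0.05,"rx":0,"ry":0,"rz":0}
    - {"grip":1,"dx":0,"dy":0,"dz":0.03,"rx":0,"ry":0,"rz":0}
    - {"grip":1,"dx":0,"dy":0,"dz":0,"rx":0,"ry":0,"rz":0}

```text
t: 5.48
eef_pos: [455.8, 292.4, 28.9]
orientation: [[-0.829, 0.559, -0.002], [0.559, 0.829, -0.001], [0.001, -0.002, -1.0]]
force: [0.0, -0.5, 0.4]
grip_width: 88.3
gripper_force: 0.0
```

Request:
arm_command:
  deltas:
    - {"grip":0.3,"dx":0,"dy":0,"dz":0,"rx":0,"ry":0,"rz":0}
    - {"grip":0.3,"dx":0,"dy":0,"dz":0,"rx":0,"ry":0,"rz":0}
    - {"grip":0.3,"dx":0,"dy":0,"dz":0,"rx":0,"ry":0,"rz":0}
    - {"grip":0.3,"dx":0,"dy":0,"dz":0,"rx":0,"ry":0,"rz":0}
    - {"grip":0.3,"dx":0,"dy":0,"dz":0,"rx":0,"ry":0,"rz":0}
    - {"grip":0.3,"dx":0,"dy":0,"dz":0,"rx":0,"ry":0,"rz":0}

```text
t: 6.22
eef_pos: [457.1, 292.9, 30.6]
orientation: [[-0.83, 0.558, 0.001], [0.558, 0.83, 0.0], [-0.001, 0.001, -1.0]]
force: [-0.4, 0.1, 7.0]
grip_width: 61.6
gripper_force: 30.0
```

Request:
arm_command:
  deltas:
    - {"grip":-0.5,"dx":0,"dy":0,"dz":-0.02,"rx":0,"ry":0,"rz":0}
    - {"grip":-0.5,"dx":0,"dy":0,"dz":-0.08,"rx":0,"ry":0,"rz":0}
    - {"grip":-0.5,"dx":0,"dy":0,"dz":-0.1,"rx":0,"ry":0,"rz":0}
    - {"grip":-0.5,"dx":0,"dy":0,"dz":-0.08,"rx":0,"ry":0,"rz":0}
    - {"grip":-0.5,"dx":0,"dy":0,"dz":0,"rx":0,"ry":0,"rz":0}

```text
t: 6.85
eef_pos: [458.5, 293.5, 173.4]
orientation: [[-0.83, 0.558, 0.007], [0.558, 0.83, 0.003], [-0.004, 0.006, -1.0]]
force: [0.9, -0.5, -2.3]
grip_width: 61.9
gripper_force: 30.0
```

```bash
python3 - <<'E'
from h import *
c=[]
for n in("top","side"):
    im,d=vision.grab_frame(n);c.append(im[:,:,::-1]);np.savez(f"{n}1.npz",im=im,d=d)
cv2.imwrite("pics/lift.png",np.vstack([cv2.resize(c[0][130:330,120:380],(650,500)),cv2.resize(c[1][150:330,260:440],(500,500))][:1]))
cv2.imwrite("pics/lift_side.png",cv2.resize(c[1][150:330,260:440],(540,540)))
s=ctrl.state();print(s["t"],s["force"],s["q"])
# pre-place pose: 70 mm above deck, carton origin at bed x=-105
R=down(YH,10,1);print(delta(bed(-100-20,0,30+90),R))
P=cloud("top",np.load("top1.npz")["d"])
E
```

```text
6.95 [ 0.1099598  -0.18504721 -2.56127959] [ 3.51076252e-01  1.94956864e-01  1.76371978e+00  2.15775902e-05
  1.18372312e+00 -6.28093915e-01]
('shift mm(tool)', array([-212.6, -194. ,   25. ]), 'rot deg(tool)', array([ -1.9 ,  -9.92, -21.34]))
```

View pics/lift.png

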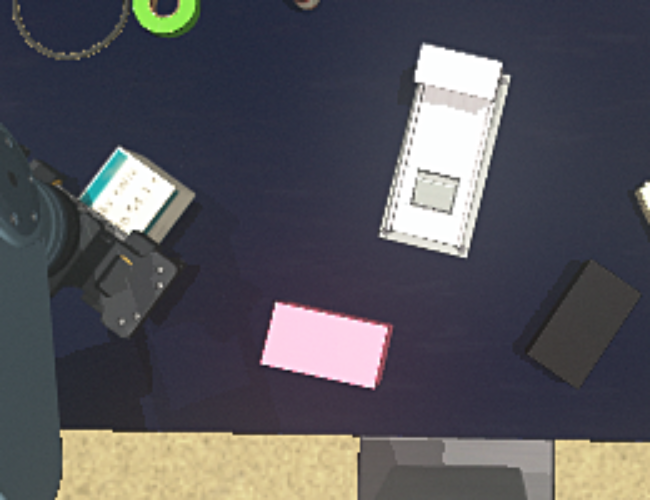

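View pics/lift_side.png

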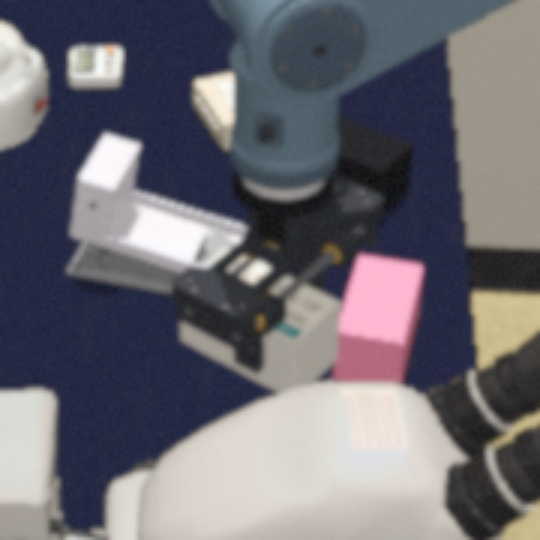

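The carton is firmly held, with its nose exposed ahead of the gripper at (140,205) in the top crop. The holder is undisturbed. Moving it above the slope now.

Request:
arm_command:
  deltas:
    - {"grip":-0.5,"dx":-0.085,"dy":-0.0776,"dz":0,"rx":0,"ry":0,"rz":0}
    - {"grip":-0.5,"dx":-0.085,"dy":-0.0776,"dz":0,"rx":0,"ry":0,"rz":0}
    - {"grip":-0.5,"dx":-0.085,"dy":-0.0776,"dz":0,"rx":0,"ry":0,"rz":0}
    - {"grip":-0.5,"dx":-0.085,"dy":-0.0776,"dz":0,"rx":0,"ry":0,"rz":0}
    - {"grip":-0.5,"dx":-0.085,"dy":-0.0776,"dz":0,"rx":0,"ry":0,"rz":0}
    - {"grip":-0.5,"dx":0,"dy":0,"dz":0,"rx":-0.007,"ry":-0.0367,"rz":-0.079}
    - {"grip":-0.5,"dx":0,"dy":0,"dz":0,"rx":-0.007,"ry":-0.0367,"rz":-0.079}
    - {"grip":-0.5,"dx":0,"dy":0,"dz":0,"rx":-0.007,"ry":-0.0367,"rz":-0.079}
    - {"grip":-0.5,"dx":0,"dy":0,"dz":0,"rx":0,"ry":0,"rz":0}

```text
t: 8.07
eef_pos: [522.2, 13.5, 167.1]
orientation: [[-0.962, 0.218, 0.165], [0.215, 0.976, -0.036], [-0.169, 0.0, -0.986]]
force: [0.0, 1.5, -2.4]
grip_width: 61.8
gripper_force: 30.0
```

```bash
python3 - <<'E'
from h import *
im,d=vision.grab_frame("top");np.savez("top2.npz",im=im,d=d);im2,d2=vision.grab_frame("side")
a=cv2.resize(im[130:250,240:360,::-1],(400,400));b=cv2.resize(im2[150:270,260:380,::-1],(400,400));cv2.imwrite("pics/pre.png",np.hstack([a,b]))
s=ctrl.state();print(s["t"],s["eef_pos"]);print(delta(bed(-120,0,30+90),down(YH,10,1),s))
R0=np.array(s["orientation"])
for c,dd in(("top",d),("side",d2)):
    P=cloud(c,dd);q=(P-s["eef_pos"])@R0   # tool frame: expect carton top face at z=-(62-30)=-32, nose at x=-78, |y|<31
    m=(dd>0)&(abs(q[...,2]+32)<8)&(q[...,0]>-95)&(q[...,0]<-15)&(abs(q[...,1])<45);k=q[m]
    print(c,len(k)); 
    if len(k)<20: continue
    A=np.c_[k[:,:2],np.ones(len(k))];print("plane",np.linalg.lstsq(A,k[:,2],rcond=None)[0].round(3),"x",np.percentile(k[:,0],[0,1,50]).round(1),"y",np.percentile(k[:,1],[1,99]).round(1),cv2.minAreaRect(k[:,:2].astype(np.float32)))
E
```

```text
8.175 [523.74797162  13.22642383 168.35860823]
('shift mm(tool)', array([ 3.7, -0.4, 23.9]), 'rot deg(tool)', array([ 0.01, -0.17, -0.17]))
top 523
plane [-1.600e-02  3.000e-03 -3.181e+01] x [-75.  -74.8 -55.1] y [-30.5  30.1] ((-54.87767791748047, -0.10275077819824219), (40.5012321472168, 61.81755065917969), 0.7159875631332397)
side 133
plane [-4.0000e-03  3.8000e-02 -3.0762e+01] x [-75.1 -74.3 -61.7] y [-29.4  35.2] ((-45.33492660522461, 2.64617919921875), (57.399879455566406, 68.61734771728516), 2.3180794715881348)
```

View pics/pre.png

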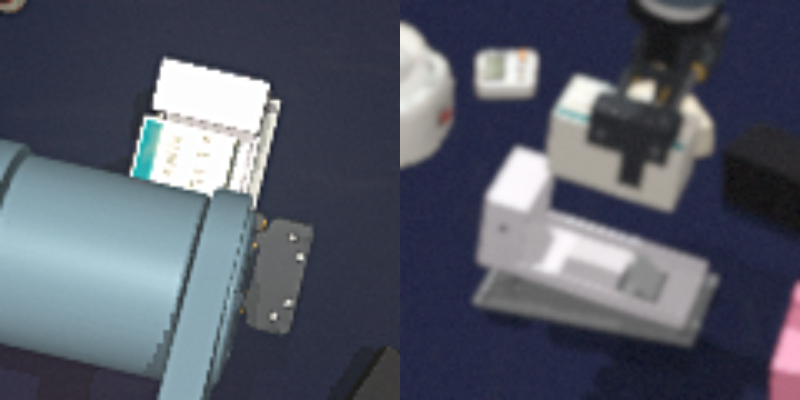

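Carton aligned over the deck: its nose is just below the hood mouth in the left view, and it's parallel to the deck in the right view. I'll lower it square to the deck.

Request:
arm_command:
  deltas:
    - {"grip":-0.5,"dx":0.0074,"dy":0,"dz":0.04,"rx":0,"ry":-0.002,"rz":-0.002}
    - {"grip":-0.5,"dx":0,"dy":0,"dz":0.05,"rx":0,"ry":0,"rz":0}
    - {"grip":-0.5,"dx":0,"dy":0,"dz":0.04,"rx":0,"ry":0,"rz":0}
    - {"grip":-0.5,"dx":0,"dy":0,"dz":0.03,"rx":0,"ry":0,"rz":0}
    - {"grip":-0.5,"dx":0,"dy":0,"dz":0.02,"rx":0,"ry":0,"rz":0}
    - {"grip":-0.5,"dx":0,"dy":0,"dz":0.02,"rx":0,"ry":0,"rz":0}
    - {"grip":-0.5,"dx":0,"dy":0,"dz":0,"rx":0,"ry":0,"rz":0}

```text
t: 9.05
eef_pos: [538.3, 10.1, 70.3]
orientation: [[-0.962, 0.214, 0.172], [0.21, 0.977, -0.038], [-0.177, -0.0, -0.984]]
force: [-0.4, 0.6, -1.9]
grip_width: 61.9
gripper_force: 30.0
```

```bash
python3 - <<'E'
from h import *
s=ctrl.state();print(s["t"],np.round(s["force"],1));print(delta(bed(-120,0,30),down(YH,10,1),s))
E
```

```text
9.05 [-0.4  0.6 -1.9]
('shift mm(tool)', array([ 1.5, -0.4, 14.7]), 'rot deg(tool)', array([0.02, 0.17, 0.15]))
```

Request:
arm_command:
  deltas:
    - {"grip":-0.5,"dx":0,"dy":0,"dz":0.01,"rx":0,"ry":0,"rz":0}
    - {"grip":-0.5,"dx":0,"dy":0,"dz":0.01,"rx":0,"ry":0,"rz":0}
    - {"grip":-0.5,"dx":0,"dy":0,"dz":0.003,"rx":0,"ry":0,"rz":0}
    - {"grip":-0.5,"dx":0,"dy":0,"dz":0,"rx":0,"ry":0,"rz":0}

```text
t: 9.55
eef_pos: [540.3, 9.6, 59.3]
orientation: [[-0.961, 0.214, 0.173], [0.21, 0.977, -0.038], [-0.177, -0.0, -0.984]]
force: [0.6, -0.4, -0.6]
grip_width: 61.9
gripper_force: 30.0
```

Request:
arm_command:
  deltas:
    - {"grip":-0.5,"dx":0,"dy":0,"dz":0.003,"rx":0,"ry":0,"rz":0}
    - {"grip":-0.5,"dx":0,"dy":0,"dz":0,"rx":0,"ry":0,"rz":0}

```text
t: 9.8
eef_pos: [540.6, 9.6, 57.8]
orientation: [[-0.961, 0.214, 0.173], [0.21, 0.977, -0.038], [-0.177, -0.0, -0.984]]
force: [-0.2, -0.5, -1.5]
grip_width: 62.0
gripper_force: 30.0
```

Request:
arm_command:
  deltas:
    - {"grip":-0.5,"dx":0,"dy":0,"dz":0.003,"rx":0,"ry":0,"rz":0}
    - {"grip":-0.5,"dx":0,"dy":0,"dz":0,"rx":0,"ry":0,"rz":0}

```text
t: 10.05
eef_pos: [540.9, 9.5, 56.9]
orientation: [[-0.961, 0.214, 0.173], [0.21, 0.977, -0.038], [-0.177, -0.0, -0.984]]
force: [-3.1, -0.6, 5.6]
grip_width: 61.5
gripper_force: 30.0
```

Request:
arm_command:
  deltas:
    - {"grip":-0.5,"dx":0,"dy":0,"dz":0.001,"rx":0,"ry":0.001,"rz":0}
    - {"grip":-0.5,"dx":0,"dy":0,"dz":0.001,"rx":0,"ry":0.001,"rz":0}
    - {"grip":-0.5,"dx":0,"dy":0,"dz":0,"rx":0,"ry":0,"rz":0}

```text
t: 10.42
eef_pos: [540.9, 9.5, 56.8]
orientation: [[-0.962, 0.213, 0.17], [0.21, 0.977, -0.037], [-0.174, -0.0, -0.985]]
force: [-12.1, 0.1, 19.4]
grip_width: 61.7
gripper_force: 30.0
```

```bash
python3 - <<'E'
from h import *
im,d=vision.grab_frame("top");im2,d2=vision.grab_frame("side")
a=cv2.resize(im[130:250,240:360,::-1],(400,400));b=cv2.resize(im2[170:270,270:370,::-1],(400,400));cv2.imwrite("pics/laid.png",np.hstack([a,b]))
s=ctrl.state();print(s["t"],np.round(s["force"],1));print(delta(bed(-120,0,30),down(YH,10,1),s))
R0=np.array(s["orientation"]);P=cloud("top",d);B=down(YH,10)
q=(P-ORG)@B;q=q*[1,-1,-1]
m=(d>0)&(abs(q[...,2]-62)<4)&(q[...,0]>-110)&(q[...,0]<-34)&(abs(q[...,1])<45);k=q[m]
A=np.c_[k[:,:2],np.ones(len(k))];print("carton plane bed",np.linalg.lstsq(A,k[:,2],rcond=None)[0].round(3),"x",np.percentile(k[:,0],[50,99,100]).round(1),"y",np.percentile(k[:,1],[1,99]).round(1))
m=(d>0)&(abs(q[...,2]-72)<4)&(q[...,0]>-45)&(q[...,0]<20)&(abs(q[...,1])<50);k=q[m];print("roof x,y",np.percentile(k[:,0],[1,99]),np.percentile(k[:,1],[1,99]),np.median(k[:,2]))
E
```

```text
10.525 [-10.8  -0.4  18.4]
('shift mm(tool)', array([ 1.7, -0.4,  1. ]), 'rot deg(tool)', array([0.01, 0.01, 0.18]))
carton plane bed [-3.0000e-03  4.0000e-03  6.2791e+01] x [-61.7 -41.9 -41.3] y [-30.1  30.6]
roof x,y [-32.82244855   4.32323923] [-39.07138652  39.3652033 ] 72.64084152622584
```

View pics/laid.png

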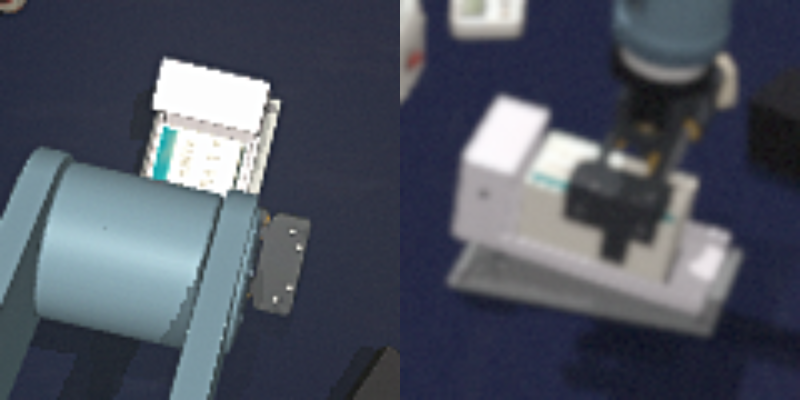

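Carton is flat on the deck (bed z 62.8 on top, centred, nose at -42), with the gate under it. Sliding up, pressed down.

Request:
arm_command:
  deltas:
    - {"grip":-0.5,"dx":-0.01,"dy":0,"dz":-0.0005,"rx":0,"ry":0,"rz":0.001}
    - {"grip":-0.5,"dx":-0.012,"dy":0,"dz":0,"rx":0,"ry":0,"rz":0.001}
    - {"grip":-0.5,"dx":-0.012,"dy":0,"dz":0,"rx":0,"ry":0,"rz":0}
    - {"grip":-0.5,"dx":-0.012,"dy":0,"dz":0,"rx":0,"ry":0,"rz":0}
    - {"grip":-0.5,"dx":0,"dy":0,"dz":0,"rx":0,"ry":0,"rz":0}

```text
t: 11.15
eef_pos: [561.9, 5.3, 60.4]
orientation: [[-0.962, 0.216, 0.167], [0.213, 0.976, -0.037], [-0.171, 0.0, -0.985]]
force: [-11.9, 2.9, 16.0]
grip_width: 62.0
gripper_force: 30.0
```

Request:
arm_command:
  deltas:
    - {"grip":-0.5,"dx":-0.012,"dy":0,"dz":0,"rx":0,"ry":0,"rz":0}
    - {"grip":-0.5,"dx":-0.012,"dy":0,"dz":0,"rx":0,"ry":0,"rz":0}
    - {"grip":-0.5,"dx":-0.006,"dy":0,"dz":0,"rx":0,"ry":0,"rz":0}
    - {"grip":-0.5,"dx":0,"dy":0,"dz":0,"rx":0,"ry":0,"rz":0}

```text
t: 11.65
eef_pos: [575.7, 2.3, 62.8]
orientation: [[-0.962, 0.216, 0.166], [0.213, 0.976, -0.036], [-0.17, 0.0, -0.985]]
force: [-13.5, 4.0, 17.6]
grip_width: 61.3
gripper_force: 30.0
```

```bash
python3 - <<'E'
from h import *
s=ctrl.state();print(s["t"],np.round(s["force"],1));print(delta(bed(-75.5,0,30),down(YH,10,1),s))
E
```

```text
11.65 [-13.5   4.   17.6]
('shift mm(tool)', array([-6.7, -0.9,  0.7]), 'rot deg(tool)', array([ 0.02, -0.22,  0.03]))
```

Request:
arm_command:
  deltas:
    - {"grip":-0.5,"dx":-0.005,"dy":0,"dz":0,"rx":0,"ry":0,"rz":0}
    - {"grip":-0.5,"dx":-0.003,"dy":0,"dz":0,"rx":0,"ry":0,"rz":0}
    - {"grip":-0.5,"dx":0,"dy":0,"dz":0,"rx":0,"ry":0,"rz":0}

```text
t: 12.02
eef_pos: [579.2, 1.5, 63.5]
orientation: [[-0.962, 0.216, 0.165], [0.213, 0.976, -0.036], [-0.169, 0.0, -0.986]]
force: [-14.8, 4.3, 18.2]
grip_width: 61.7
gripper_force: 30.0
```

Request:
arm_command:
  deltas:
    - {"grip":-0.5,"dx":-0.003,"dy":0,"dz":0,"rx":0,"ry":0,"rz":0}
    - {"grip":-0.5,"dx":0,"dy":0,"dz":0,"rx":0,"ry":0,"rz":0}

```text
t: 12.28
eef_pos: [579.8, 1.4, 63.5]
orientation: [[-0.963, 0.216, 0.163], [0.213, 0.976, -0.036], [-0.167, 0.0, -0.986]]
force: [-19.6, 3.7, 21.8]
grip_width: 61.7
gripper_force: 30.0
```

Request:
arm_command:
  deltas:
    - {"grip":-0.5,"dx":-0.003,"dy":0,"dz":0,"rx":0,"ry":0,"rz":0}
    - {"grip":-0.5,"dx":0,"dy":0,"dz":0,"rx":0,"ry":0,"rz":0}

```text
t: 12.52
eef_pos: [580.0, 1.4, 63.4]
orientation: [[-0.963, 0.216, 0.161], [0.213, 0.976, -0.035], [-0.164, 0.0, -0.986]]
force: [-24.5, 4.7, 25.7]
grip_width: 61.4
gripper_force: 30.0
```

```bash
python3 - <<'E'
from h import *
im2,d2=vision.grab_frame("side")
cv2.imwrite("pics/home.png",cv2.resize(im2[180:260,270:370,::-1],(800,600)))
s=ctrl.state();print(s["t"],np.round(s["force"],1));print(delta(bed(-75.5,0,30),down(YH,10,1),s))
E
```

```text
12.575 [-24.3   3.6  25.3]
('shift mm(tool)', array([-2.3, -0.9,  0.6]), 'rot deg(tool)', array([ 0.01, -0.53,  0.04]))
```

View pics/home.png

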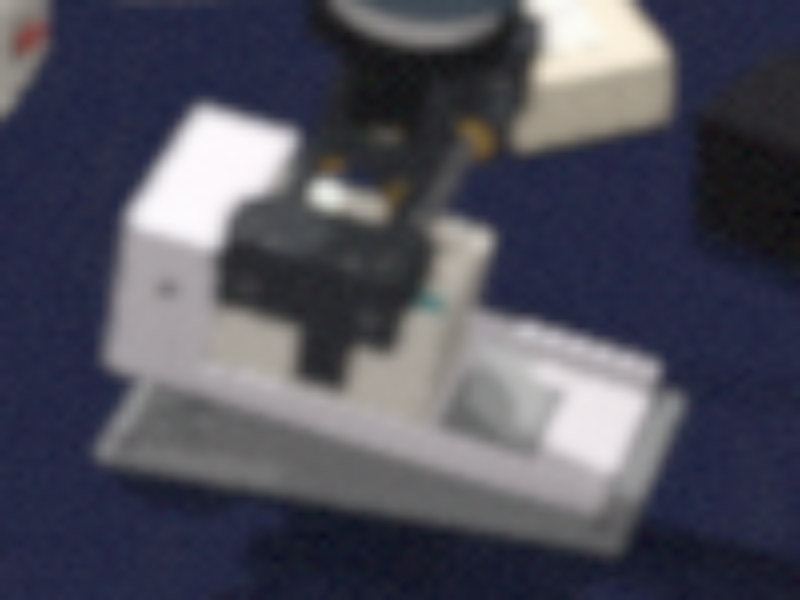

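Stop reached: force rises with no further travel. The gate flap stands up behind the carton at (510,390). I'll ease the load, release and retreat square to the deck.

Request:
arm_command:
  deltas:
    - {"grip":-0.5,"dx":0.004,"dy":0,"dz":-0.002,"rx":0,"ry":0,"rz":0}
    - {"grip":-0.5,"dx":0,"dy":0,"dz":0,"rx":0,"ry":0,"rz":0}
    - {"grip":1,"dx":0,"dy":0,"dz":0,"rx":0,"ry":0,"rz":0}
    - {"grip":1,"dx":0,"dy":0,"dz":0,"rx":0,"ry":0,"rz":0}
    - {"grip":1,"dx":0,"dy":0,"dz":0,"rx":0,"ry":0,"rz":0}
    - {"grip":1,"dx":0,"dy":0,"dz":0,"rx":0,"ry":0,"rz":0}
    - {"grip":1,"dx":0,"dy":0,"dz":0,"rx":0,"ry":0,"rz":0}

```text
t: 13.45
eef_pos: [582.2, 0.3, 64.1]
orientation: [[-0.961, 0.217, 0.17], [0.213, 0.976, -0.037], [-0.174, 0.0, -0.985]]
force: [0.1, 0.7, -0.4]
grip_width: 88.1
gripper_force: 0.0
```

Request:
arm_command:
  deltas:
    - {"grip":1,"dx":0,"dy":0,"dz":-0.02,"rx":0,"ry":0,"rz":0}
    - {"grip":1,"dx":0,"dy":0,"dz":-0.05,"rx":0,"ry":0,"rz":0}
    - {"grip":1,"dx":0,"dy":0,"dz":-0.1,"rx":0,"ry":0,"rz":0}
    - {"grip":1,"dx":0,"dy":0,"dz":-0.1,"rx":0,"ry":0,"rz":0}
    - {"grip":1,"dx":0.1,"dy":0,"dz":0,"rx":0,"ry":0,"rz":0}
    - {"grip":1,"dx":0.1,"dy":0,"dz":0,"rx":0,"ry":0,"rz":0}
    - {"grip":1,"dx":0.1,"dy":0,"dz":0,"rx":0,"ry":0,"rz":0}
    - {"grip":1,"dx":0,"dy":0,"dz":0,"rx":0,"ry":0,"rz":0}

```text
t: 14.45
eef_pos: [411.4, 38.6, 169.8]
orientation: [[-0.962, 0.216, 0.168], [0.213, 0.976, -0.037], [-0.172, 0.0, -0.985]]
force: [0.4, -0.3, -0.4]
grip_width: 88.3
gripper_force: 0.0
```

```bash
python3 - <<'E'
from h import *
im,d=vision.grab_frame("top");im2,d2=vision.grab_frame("side")
a=cv2.resize(im[140:240,250:350,::-1],(400,400));b=cv2.resize(im2[170:270,270:370,::-1],(400,400));cv2.imwrite("pics/end.png",np.hstack([a,b]))
s=ctrl.state();print(s["t"],np.round(s["force"],1),s["eef_pos"])
P=cloud("top",d);B=down(YH,10);q=((P-ORG)@B)*[1,-1,-1]
m=(d>0)&(abs(q[...,2]-62)<4)&(q[...,0]>-135)&(q[...,0]<-34)&(abs(q[...,1])<45);k=q[m]
print(len(k),"carton x,y",np.percentile(k[:,0],[0,1,50,99]).round(1),np.percentile(k[:,1],[1,99]).round(1),np.median(k[:,2]))
m=(d>0)&(q[...,0]>-160)&(q[...,0]<-119)&(abs(q[...,1])<15)
for x in range(-160,-116,4):
    mm=m&(abs(q[...,0]-x)<2);print(x,np.round(q[mm][:,2].max() if mm.any() else np.nan,1),end="; ")
E
```

```text
14.55 [ 0.4  0.9 -0.3] [415.71468003  37.36566059 172.08310029]
802 carton x,y [-116.2 -115.6  -75.6  -34.8] [-29.8  31.1] 63.035722752773275
-160 1.3; -156 5.5; -152 6.7; -148 10.2; -144 12.8; -140 14.5; -136 19.8; -132 21.5; -128 21.8; -124 -16.2; -120 -16.2;
```

View pics/end.png

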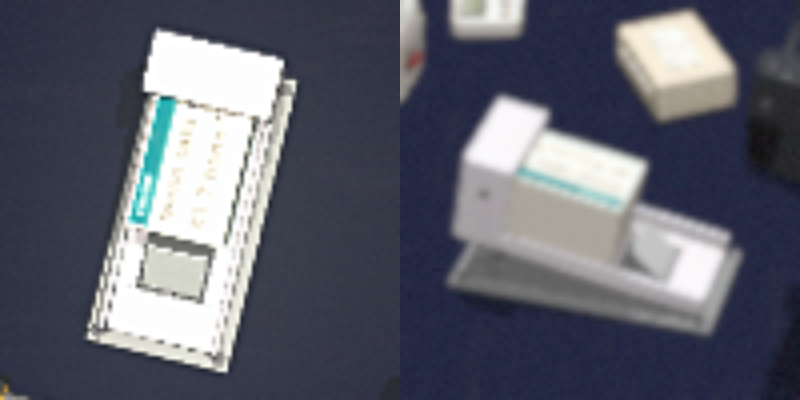

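Carton lies at home: tail at bed x -116, y within 1 mm. The gate is fully up (tip at z of about 21) and the arm is clear.

```bash
python3 -c "
from cell import ticket
print(ticket.finish_job())"
```

```text
the job is handed in; nothing more can be done
None
```

The sealing-film carton is resting against the top stop under the hood with the gate sprung up behind it; I did not touch the slide box, timer or tape roll, and the job was handed in at about 14.6 s.

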